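# Free an unmarked transport lock and run the tube carriage to its loading stop

### The arm

A 7-joint arm with a two-finger parallel gripper is mounted at the origin on the work surface. World frame = base frame: x ahead of the robot, y to its left, z up, the work surface at z = 0. Lengths are in mm, angles in rad, forces in N, time in s.
With the tool pointing down it reaches from about 425 to 925 mm from the base axis. Payload 6.8 kg.
Tool frame: the origin (TCP) lies midway between the tips of the shut fingers; the grasp point (between the pads) lies 19 mm behind it; z points along the fingers, y is the line along which they close (so a half turn about z gives the same grasp; the last joint's range is limited). The gripper opens to 88 mm and grips with 3 to 60 N. Pads are 20 mm wide; open, the fingers measure 115 mm over their backs; the gripper's body (75 mm by 178 mm) begins 61 mm behind the grasp point.
Start: joints at [1.149, 0.477, 0.022, 1.555, -0.011, 1.109, -0.083], TCP at [208.365, -642.053, 222.664] pointing down, gripper open.
Joint ranges: [-2.96, 2.96], [-0.34, 2.1], [-1.41, 1.46], [0.24, 2.44], [-1.37, 4.51], [0.17, 1.92], [-2.96, 2.96]. Speed limits (rad/s): [2.39, 2.39, 3.14, 3.14, 3.14, 3.14, 3.14].

### API

Orientations are given as [roll, pitch, yaw] about the fixed x, y, z axes, in that order (R = Rz(yaw) Ry(pitch) Rx(roll)).
In Python, from cell import r, jaws, sensors, grab_frame, camera_info, spotter gives the robot as it stands. Calls block until the motion is done:
- r.move_pose(position, orientation): joint-space move of the TCP to a pose.
- r.servo_line(position, rotation=None, rate=150, f_stop=None): straight line of the TCP; rotation=None keeps the orientation; rate is the mean speed in mm/s. With f_stop (N) it stops when the force on the tool has changed by that much, and returns True; else False.
- r.move_joints(angles): joint-space move.
- jaws.gripper_open() and jaws.grab(grasp_force=None): open the fingers fully, or close them until they stop; grasp_force is the grip in N (None keeps the last).
- r.pause(seconds).
- r.inverse_kinematics(position, orientation): joint angles nearest the present ones, or None.
- sensors.observe(): the state.
- grab_frame(name): name is "scene" or "top" or "wrist"; returns (picture, depth): 420x560x3 uint8, blue, green, red; 420x560 float32, mm along the optical axis (not along the pixel's ray), 0 where there is no reading.
- camera_info(name): a dict with "mtx" (3x3 intrinsics, pixels), "camera_from_world" (4x4, takes a point from world to camera coordinates). Camera axes: x right, y up, looking along -z (the intrinsics and any distortion apply to the point x, -y, -z); pixel columns grow to the right and rows downward; lengths in mm; the calibration is good to about 2 mm. A picture is of the moment at which its call begins: read the wrist's pose just before it. camera_info takes no time and is no camera call; for the wrist camera it gives the pose at the moment of the call.
A pose or a line that the arm cannot do raises r.IKError and nothing moves.
- r.finish_job(): hands the job in; it is judged then, once.
Trained networks look in the newest picture that a camera, given by its name, has taken for a name from the list of things; names that differ only in an ending like _2 or _b are one class to them, and where a whole thing is asked for, a point or a joint stands for the part that bears it (a point fixed in the world has none). Each returns a list of dicts, best first, with "confidence" (0 to 1); they miss things now and then, are a little off and sometimes report something else, mostly with a low value. They report only what shows in the picture. A call takes as long as a camera call.
- spotter.spot_in(camera, thing): "box" ([left, top, right, bottom] as shares, 0 to 1, of the picture: columns of its width, rows of its height, round what is visible of it).
- spotter.cut_out(camera, thing): "region" (420x560 bool, what is visible of it) and "box" ([left, top, right, bottom] as shares, 0 to 1, of the picture: columns of its width, rows of its height, round what is visible of it).
The state is a dict: "clock": time; "qpos": joint angles; "dq": joint speeds; "tau": joint torques, N m; "ee_pos": TCP position; "eef_rot": TCP orientation; "wrist_force": force on the tool from outside, world axes, zero at the start; "ft_torque": the same for the moment, N m; "grip_width": opening from 0.0 (shut) to 1.0 (fully open); "grasp_force": force on a finger pad.
Only numpy, scipy, OpenCV 4.12 (cv2) and the standard library are available. Lean on these libraries where they do the work, as an engineer would, in place of code of your own. Each camera call takes 0.05 s, during which the arm holds its last target. There are 200 camera calls.

### The job

The rack loader's tube carriage is held by its transport lock: push the grey lock slide fully home against the end stop that frees the carriage (nothing shows which end that is, so try the carriage by its handle), then slide the carriage all the way to the left, hard up against its stop. Leave the lock slide fully home, let go of everything, and do not disturb the things standing around the loader.

Things in the scene. Friction and masses are not known exactly. Their poses are not given: they have to be found in the camera images.
- loader: Fixed rack loader: low white housing 220 (x) x 420 (y) mm, flat deck at z = 50 mm. Origin: centre of its underside, on the bench. Its +x points away from the robot, +y to the left (yaw up to 0.3 rad), +z up. The lock slide is at the right (-y) end, the carriage left of it. A code reader post (28 x 60 mm, up to z = 125 mm) stands on the far left corner of the deck at x = 94, y = 165 mm.
- lock_grip (a point): Top centre of the lock slide's grip: an upright ribbed grey block 16 mm (loader x) x 62 mm (loader y), from just above the deck (z = 52 mm over the bench) up to this point at z = 96 mm. It slides along loader x, at loader y = -157 mm.
- lock_slide (a joint): Lock slide, m along loader +x: 0 mid, end stops at -0.03 (near the robot) and +0.03 (far). Starts mid-travel, where the carriage is held. One end stop frees the carriage, the other still holds it; which one is hidden and varies. The bolt clears only within about 1.5 mm of the freeing stop. Rubs with 3 N, stays where left, and moves freely even while the carriage is held.
- carriage_handle (a point): Top centre of the carriage's handle: grey level bar 78 mm (loader x) x 16 mm (loader y), from z = 130 to 150 mm over the bench, on two legs 31 mm to either side, open beneath down to z = 60 mm. With the carriage at 0 it is at loader x = 0, y = -70 mm. The rack of green capped tubes (104 x 124 mm, caps up to z = 136 mm) rides on the carriage and begins 61 mm to the left (+y) of this point.
- carriage (a joint): Travel of the carriage, m along loader +y (to the left): 0 at the right stop, 0.09 at the left stop. Starts within 3 mm of 0. Held by the lock it comes hard up at about 0.010; freed, it runs to 0.09. Rubs with about 2.5 N, stays where it is left; 0.5 to 0.9 kg with rack and tubes.
- spare_rack: Bystander: loose white tube rack with green capped tubes, 84 x 130 mm, 90 mm high, to the right of the loader. Origin: centre of its underside.
- reagent: Bystander: amber bottle, 64 mm diameter, 130 mm high, beyond the loader. Origin: centre of its underside.
- jar: Bystander: clear jar with white cap, 70 mm diameter, 75 mm high, beyond the loader. Origin: centre of its underside.
- tip_box: Bystander: grey box with white lid, 87 x 127 mm, 67 mm high, to the left of the loader. Origin: centre of its underside.

How it is judged:
By the outcome, as a careful person would: the job done as asked, in the order asked, and still so for the second after the job is handed in, with the robot touching nothing.
It also fails if it takes over 70 s, if anything falls off the work surface, if the arm or the gripper's body presses on something with over 40 N, if the wrist force passes 120 N, or if a joint passes its speed limit or range.

## Working session

There is one attempt and no reset: what is moved stays moved. The work goes in short steps, each a Python script; the robot and the scene stay as the last script left them, time stands still between calls to the robot, and variables do not carry over. Pictures are saved under pics/ and viewed, at most 10 in all, crops included, and the job is handed in when it is done.

```bash
mkdir -p pics; ls; cat > h.py <<'E'
import numpy as np, cv2
from cell import r, jaws, sensors, grab_frame, camera_info, spotter
def cloud(cam):
    """picture, world point per pixel (420x560x3, nan without reading)"""
    ci=camera_info(cam); img,d=grab_frame(cam)
    K=np.array(ci["mtx"],float); T=np.linalg.inv(np.array(ci["camera_from_world"],float))
    v,u=np.mgrid[0:420,0:560].astype(np.float32)
    D=ci.get("dist"); 
    n=cv2.undistortPoints(np.stack([u.ravel(),v.ravel()],1)[:,None].astype(np.float64),K,None if D is None else np.array(D,float))[:,0].reshape(420,560,2)
    z=np.where(d>0,d,np.nan)
    P=np.stack([n[...,0]*z,-n[...,1]*z,-z],-1)
    return img,P@T[:3,:3].T+T[:3,3]
E
python3 - <<'E'
from h import *
print({k:(v if k!='mtx' else np.round(v,1).tolist()) for k,v in camera_info("top").items()})
ims=[]
for c in("top","scene"):
    img,P=cloud(c); ims.append(img)
    for t in("loader","lock_grip","carriage_handle","spare_rack","reagent","jar","tip_box"):
        for q in spotter.cut_out(c,t)[:1]:
            m=q["region"]; p=P[m]; p=p[~np.isnan(p[:,0])]
            zt=np.percentile(p[:,2],95) if len(p) else 0
            top=p[p[:,2]>zt-8]
            print(c,t,round(q["confidence"],2),np.round(np.array(q["box"])*[560,420,560,420]),m.sum(),"top",np.round(np.median(top,0)),"min",np.round(np.percentile(p,2,0)),"max",np.round(np.percentile(p,98,0)))
cv2.imwrite("pics/top.png",ims[0]);cv2.imwrite("pics/scene.png",ims[1])
print(sensors.observe())
E
```

```text
pics
{'mtx': [[464.9, 0.0, 278.9], [0.0, 464.9, 210.0], [0.0, 0.0, 1.0]], 'camera_from_world': array([[ 1.03275716e-02, -9.99946615e-01,  3.27925618e-04,
         1.14782565e+02],
       [ 9.98162136e-01,  1.03287238e-02,  5.97132081e-02,
        -6.39137897e+02],
       [-5.97134074e-02, -2.89369495e-04,  9.98215520e-01,
        -1.27589866e+03],
       [ 0.00000000e+00,  0.00000000e+00,  0.00000000e+00,
         1.00000000e+00]])}
top loader 0.96 [207. 181. 369. 274.] 12706 top [601. 151. 136.] min [ 479. -104.   44.] max [697. 300. 139.]
top lock_grip 0.63 [335. 229. 359. 239.] 145 top [580. -59.  96.] min [572. -86.  72.] max [588. -30. 100.]
top carriage_handle 0.97 [246. 202. 321. 251.] 3197 top [589.  31. 148.] min [533.  21.  56.] max [646. 204. 150.]
top spare_rack 0.69 [377. 211. 435. 248.] 1710 top [ 595. -223.   90.] min [ 545. -285.   -0.] max [ 636. -158.   94.]
top reagent 0.98 [299. 149. 322. 175.] 536 top [774.  35. 130.] min [743.   8.   1.] max [803.  66. 133.]
top jar 0.64 [258. 149. 284. 175.] 578 top [771. 151.  75.] min [737. 117.  -1.] max [799. 184.  79.]
top
[... 772 characters left out ...]
2.]
{'clock': 0.8, 'qpos': array([ 1.1489254 ,  0.47696065,  0.02240068,  1.55539103, -0.01149586,
        1.10928625, -0.08307967]), 'dq': array([ 0.00086819,  0.00074428,  0.00015997,  0.00131468, -0.00185831,
        0.00123474, -0.00159573]), 'tau': array([ 2.54124952e-04, -5.82656336e+01,  1.53320633e+00, -2.72919810e+01,
       -5.44493739e-02,  9.89725610e-03,  4.03737715e-05]), 'ee_pos': array([ 208.35205129, -642.06950898,  222.6941237 ]), 'eef_rot': array([ 3.14151047e+00, -1.73875205e-05,  3.13771488e-01]), 'wrist_force': array([-0.13424812, -0.28365315,  0.41967526]), 'ft_torque': array([ 0.026684  , -0.00469799,  0.06075837]), 'grasp_force': 0.0, 'grip_width': 0.999569239639122}
```

```bash
python3 - <<'E'
from h import *
img,P=cloud("top")
m=spotter.cut_out("top","loader")[0]["region"]
p=P[m]; p=p[(p[:,2]>42)&(p[:,2]<155)]
print("loader",cv2.minAreaRect(p[:,:2].astype(np.float32)))
for t,z in(("carriage_handle",143),("lock_grip",90)):
    p=P[cv2.dilate(spotter.cut_out("top",t)[0]["region"].astype(np.uint8),np.ones((5,5)))>0]
    p=p[p[:,2]>z]; print(t,len(p),cv2.minAreaRect(p[:,:2].astype(np.float32)),p.mean(0))
cv2.imwrite("pics/both.png",cv2.resize(img[130:300,120:450],None,fx=2.4,fy=2.4))
E
```

```text
loader ((587.8697509765625, 97.08554077148438), (422.63018798828125, 221.005615234375), 85.29689025878906)
carriage_handle 200 ((585.4593505859375, 71.80656433105469), (106.7409439086914, 75.6316146850586), 87.6478271484375) [583.34729277  28.20655684 149.14164791]
lock_grip 137 ((579.7653198242188, -60.72800827026367), (60.55908966064453, 16.433612823486328), 85.30303955078125) [580.15803724 -60.22878354  95.85850142]
```

View pics/both.png

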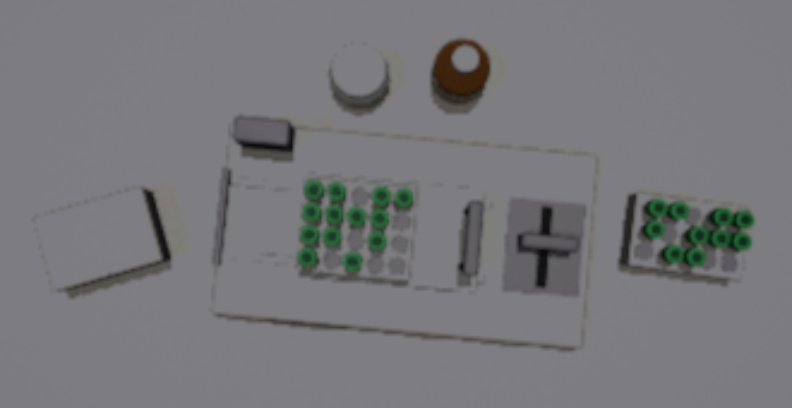

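```bash
cat >> h.py <<'E'
YAW=-0.082; C=np.array([587.9,97.1])
ex=np.array([np.cos(YAW),np.sin(YAW)]); ey=np.array([-ex[1],ex[0]])
def W(x,y,z): return [*(C+x*ex+y*ey),z]
def L():
    p=np.array(sensors.observe()["ee_pos"]); d=p[:2]-C
    return np.round([d@ex,d@ey,p[2]],1)
def st(*a):
    s=sensors.observe(); print(*a,"L",L(),"F",np.round(s["wrist_force"],1),"t",round(s["clock"],1))
E
python3 - <<'E'
from h import *
jaws.grab(10)
best=None
for y in (YAW+np.pi/2,YAW-np.pi/2):
    q=r.inverse_kinematics(W(-32,-157,180),[np.pi,0,y]); print(y,q)
    if q is not None and (best is None or abs(q[6])<best[0]): best=(abs(q[6]),y)
y=best[1]; print("yaw",y)
r.move_pose(W(-32,-157,180),[np.pi,0,y]); st("above")
print(r.servo_line(W(-32,-157,72),rate=120,f_stop=12)); st("down")
print(r.servo_line(W(35,-157,72),rate=40,f_stop=18)); st("far")
r.servo_line(W(0,-157,72),rate=120); r.servo_line(W(0,-157,190),rate=200)
img,P=cloud("top"); p=P[spotter.cut_out("top","lock_grip")[0]["region"]]; p=p[p[:,2]>90]
d=p[:,:2].mean(0)-C; print("lock",d@ex,d@ey)
E
```

```text
1.4887963267948965 [ 0.4425968   0.36758367 -0.55889626  1.87923892  0.23477598  0.95990408
 -0.30404827]
-1.6527963267948966 [-0.89253015  0.65965994  1.28160565  1.95970971 -0.72357566  1.09128099
 -2.51842626]
yaw 1.4887963267948965
above L [ -31.8 -158.4  179.9] F [ 0.3  0.1 -0. ] t 4.7
False
down L [ -31.4 -156.9   72.6] F [-0.2 -0.3  0.1] t 5.8
True
far L [  13.8 -157.1   70.9] F [-0.3 -0.3  0.3] t 6.9
lock 30.1263675342263 -137.34124894438182
```

```bash
python3 - <<'E'
from h import *
r.servo_line(W(2,-112,190),rate=200); print(r.servo_line(W(2,-112,128),rate=120,f_stop=12)); st("down")
print(r.servo_line(W(2,-66,128),rate=40,f_stop=15)); st("try")
E
```

```text
False
down L [   2.3 -112.2  128.3] F [-0.4 -0.   0.4] t 9.1
True
try L [  1.9 -81.2 127.9] F [-0.1 -3.2  1.5] t 9.9
```

```bash
python3 - <<'E'
from h import *
print(r.servo_line(W(2,-60,128),rate=25,f_stop=15)); st("try2")
r.servo_line(W(2,-112,128),rate=120); r.servo_line(W(2,-112,190),rate=200)
img,P=cloud("top"); cv2.imwrite("pics/a.png",cv2.resize(img[150:290,200:400],None,fx=3,fy=3))
E
```

```text
True
try2 L [  1.5 -81.3 127.4] F [ 0.3 -1.8  1.1] t 10.3
```

View pics/a.png

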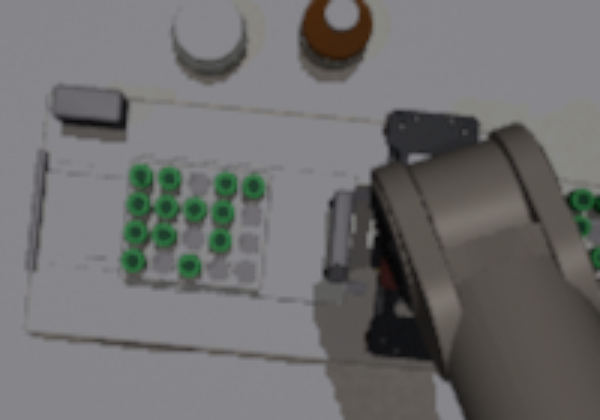

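```bash
python3 - <<'E'
from h import *
r.servo_line(W(70,-157,190),rate=200)
print(r.servo_line(W(70,-157,72),rate=120,f_stop=12)); st("down")
print(r.servo_line(W(-30,-157,72),rate=40,f_stop=20)); st("near")
print(r.servo_line(W(-30,-157,72),rate=25,f_stop=25)); st("near2")
r.servo_line(W(15,-157,72),rate=120); r.servo_line(W(15,-157,190),rate=200)
r.servo_line(W(2,-112,190),rate=200); print(r.servo_line(W(2,-112,128),rate=120,f_stop=12)); st("down")
print(r.servo_line(W(2,30,128),rate=40,f_stop=15)); st("push")
E
```

```text
False
down L [  70.7 -156.8   72.9] F [ 0.7 -0.3 -0.4] t 12.9
True
near L [ -11.1 -156.8   72.7] F [ 0.6 -0.5  0.7] t 14.8
True
near2 L [ -10.9 -156.6   73.2] F [ 1.3 -0.7  1.1] t 15.2
False
down L [   2.4 -112.2  128.3] F [-0.3 -0.2 -0.2] t 17.3
True
push L [  1.8  -1.4 127.6] F [-0.1 -0.3 -0. ] t 19.8
```

```bash
python3 - <<'E'
from h import *
print(r.servo_line(W(2,30,128),rate=25,f_stop=25)); st("push2")
r.servo_line(W(2,-40,128),rate=120); r.servo_line(W(2,-40,200),rate=200)
r.servo_line(W(-60,-330,240),rate=250); r.move_joints([-0.6,0.477,0.022,1.555,-0.011,1.109,-0.083]); st("away")
img,P=cloud("top")
for t,z in(("lock_grip",90),("carriage_handle",143)):
    p=P[spotter.cut_out("top",t)[0]["region"]]; p=p[p[:,2]>z]; d=p[:,:2].mean(0)-C; print(t,d@ex,d@ey)
cv2.imwrite("pics/b.png",cv2.resize(img[130:300,120:450],None,fx=2.4,fy=2.4))
E
```

```text
True
push2 L [  1.2  -1.8 126.8] F [ 0.5 -0.3 -0.8] t 20.4
away L [ -9.9 220.1 222.9] F [-0.  -0.6 -0.7] t 24.7
lock_grip -29.442892545158944 -156.3333958878465Traceback (most recent call last):
  File "<stdin>", line 7, in <module>
IndexError: list index out of range
```

```bash
python3 - <<'E'
from h import *
r.move_joints([1.149,0.477,0.022,1.555,-0.011,1.109,-0.083]); st("away")
img,P=cloud("top")
cv2.imwrite("pics/b.png",cv2.resize(img[130:300,120:450],None,fx=2.4,fy=2.4))
for t,z in(("lock_grip",90),("carriage_handle",143),("spare_rack",85),("reagent",125),("jar",70),("tip_box",62)):
  for q in spotter.cut_out("top",t)[:1]:
    p=P[q["region"]]; p=p[p[:,2]>z]; m=p.mean(0);d=m[:2]-C; print(t,m.round(),d@ex,d@ey)
E
```

```text
away L [-316.5 -767.6  222.8] F [-0.7 -1.2  0.7] t 28.5
carriage_handle [nan nan nan] nan nan
spare_rack [ 595. -225.   90.] 33.29023390789624 -320.57277064006615
reagent [775.  35. 130.] 191.24050418931404 -46.4945329457204
jar [771. 150.  75.] 178.5162522908521 68.08367827484233
tip_box [579. 439.  67.] -36.45859501145047 340.2241687534296<stdin>:7: RuntimeWarning: Mean of empty slice.
  ret = um.true_divide(
```

View pics/b.png

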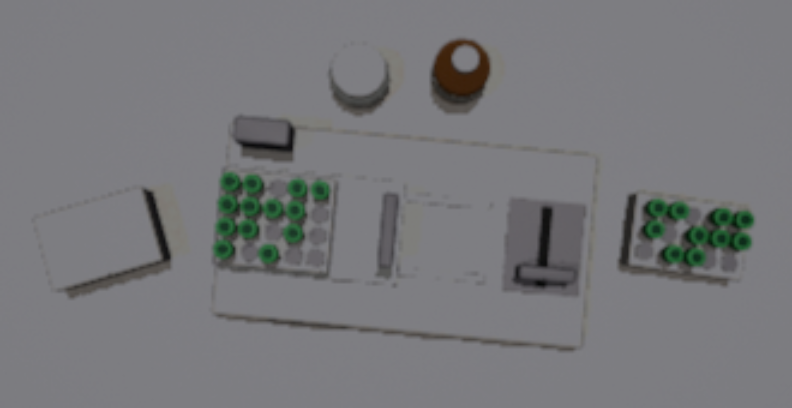

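The picture shows the lock grip at the near end of its slot (545, 273), the carriage handle at (388, 235) with the rack against the left stop, and all bystanders where they were.

```bash
python3 -c "
from h import *
print(r.finish_job())"
```

```text
the job is handed in; nothing more can be done
None
```

The job is handed in at about 29 s: the near stop is the one that frees the carriage (the far stop held it), the lock slide is home there, the carriage is hard against its left stop, the things around the loader haven't moved, and the arm is back at its start pose.

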